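Blow the swarf out of a padlock in the air blow-off box

TASK

Lay the larger of the two loose padlocks flat in the nest of the air blow-off box, seated between its pins with the peg standing up through the shackle, and slide the flat cover fully shut over it. Only when the cover is shut, press the spring-loaded air lever at the end of the box down to half its travel, where its handle lies level, never right down, because full air would blow the lock's pins and springs about. Finish while still holding the lever level, and leave the other things where they lie.

Things in the scene. Friction and masses are not known exactly. Their poses are not given: they have to be found in the camera images.
- padlock: The larger padlock, brass, closed, lying flat, 65 x 42 x 15 mm, 0.17 kg. Origin: centre of its underside, z up, x towards the shackle. The body is a block x -32 to +2, y -21 to +21 mm, 15 mm high: take it there, across y. The shackle bow reaches x = +33 mm, 4 to 11 mm above the underside; its window is x 2 to 19, y -9 to +9 mm. The keyway is in the end face at x = -32 mm.
- blow_box: Air blow-off box, grey bench unit, fixed. Origin: centre of its underside; x (124 mm) away from the robot at yaw 0, y (310 mm) to the left. At its +y half an open chamber: inside x -54 to +54, y +5 to +147 mm, floor z = 42, rim z = 75 mm; guides on both long edges up to z = 87 mm leave 96 mm clear in x. The -y half is the closed valve housing, over which the open cover is parked.
- nest (a point): Where the padlock's origin belongs, on the chamber floor at blow_box x -8, y +84, z 42 mm; axes as blow_box. The seated padlock has its shackle towards blow_box -x (the robot), its keyway end to the brass nozzle on the far wall; its yaw is blow_box's plus pi. 8 mm pins, 12 mm high, stand at x +38, y +-14 mm (behind the keyway end) and x +32, y +-27 mm (beside the body); 2 mm play.
- shackle_peg (a point): Top of the 10 mm round-nosed peg of the nest, 17 mm above the chamber floor, at x = -10.5, y = 0 mm from the nest point; it stands up through the shackle's window when the padlock is seated.
- cover (a joint): Slide of the flat aluminium cover (108 x 146 x 3 mm, top at z = 83 mm) along blow_box +y, m: 0 = parked, chamber open; 0.142 = fully shut, at its stop. Starts 0 to 0.015. It moves with about 2 N of friction and stays where it is left.
- cover_handle (a point): Middle of the top of the cover's black bridge handle, 109 mm above the worktop: a bar 66 mm along blow_box x, 14 mm wide along the sliding direction (y), 11 mm thick, on two short posts; its underside is 15 mm above the cover.
- air_lever (a joint): Hinge of the spring-return air lever, rad: 0 = released, handle 0.3 rad (17 degrees) above level; 0.3 = half travel, handle level; 0.6 = right down. Hinge axis along blow_box x at x = 0, y = -167, z = 64 mm. At the middle of the handle it takes about 4 N to start it, 7 N at half travel and 10 N right down; it springs back when let go.
- lever_grip: The lever's black handle, 26 mm wide (blow_box x), 60 mm long (blow_box -y), 14 mm thick, which turns with joint air_lever; origin on the hinge axis, axes along blow_box's when released (joint 0), turning with the lever.
- lever_pad (a point): Middle of the top face of the lever's handle, 75 mm from the hinge axis: about 93 mm above the worktop when released, 71 mm at half travel (22 mm lower), 49 mm when right down.
- small_padlock: Bystander: the smaller, steel padlock, 53 x 34 x 12 mm; origin at the centre of its underside.
- loupe: Bystander: black eye loupe standing on its wide rim, 37 mm across, 34 mm high; origin at the centre of its underside.
- cutter_wheel: Bystander: toothed cutter wheel lying flat, 64 mm across, 8 mm thick; origin at the centre of its underside.
- hex_key: Bystander: L-shaped hex key lying flat, 26 x 67 x 5 mm; origin at the centre of its underside.

How it is judged:
By the outcome, as a careful person would: the job done as asked, in the order asked, and still so for the second after the job is handed in, while the arm keeps its last pose, push and grip.
It also fails if it takes over 58 s, if anything falls off the work surface, if the arm or the gripper's body presses on something with over 40 N, if the wrist force passes 120 N, or if a joint passes its speed limit or range.

ROBOT

A 6-joint arm with a two-finger parallel gripper is mounted at the origin on a cart in front of the work surface, level with it; the furniture and walls round the work are solid. World frame = base frame: x ahead of the robot, y to its left, z up, the work surface at z = 0. Lengths are in mm, angles in rad, forces in N, time in s.
With the tool pointing down it reaches from about 300 to 775 mm from the base axis. Payload 14.6 kg.
Tool frame: the origin (TCP) lies midway between the tips of the shut fingers; the grasp point (between the pads) lies behind it (manip.grip_depth is the z of the grasp point in the tool frame, in mm); z points along the fingers, y is the line along which they close (so a half turn about z gives the same grasp; the last joint's range is limited). The gripper opens to 94 mm and grips with 3 to 60 N. Pads are 16 mm wide; open, the fingers measure 119 mm over their backs; the gripper's body (75 mm by 177 mm) begins 78 mm behind the grasp point.
Start: joints at [1.248, 0.3, 1.521, -0, 1.321, -0.067], TCP at [139.158, 532.094, 205.446] pointing down, gripper open.
Joint ranges: [-3.03, 3.03], [-0.79, 2.21], [0.23, 2.52], [-1.04, 4.18], [0, 3.07], [-2.55, 2.55]. Speed limits (rad/s): [2.22, 2.22, 2.57, 3.14, 3.14, 3.14].

INTERFACE

Orientations are given as [roll, pitch, yaw] about the fixed x, y, z axes, in that order (R = Rz(yaw) Ry(pitch) Rx(roll)).
In Python, from cell import manip gives the robot as it stands.
- The arm moves only by the shell command python3 nudge.py 'ROWS' [OPENING] [FORCE]. ROWS is 1 to 5 rows, parted by a bar, with the numbers parted by spaces; each row has 6 numbers: dx, dy, dz in parts of the range, where 1.0 means 400 mm, then a rotation vector rx, ry, rz in normalised numbers (1 is pi rad); each row is the pose to reach, as a shift and turn from the pose commanded when the command began, along the tool's axes at that moment; what a row does not reach only later rows make up. A row lasts 1/10 s, in which the tool goes at most 50 mm and 0.15 rad, less where a joint would pass 70% of its speed; a pose out of reach is approached as far as the arm can. OPENING is the finger opening in mm, set as the command begins (- or left out keeps the last). The fingers move at their own pace and stop on an object; FORCE is the grip in N (left out, the last holds). Time passes only in rows, so rows that do not move let the fingers close. It prints the time, the measured TCP pose, the force, the opening and the grip force at its end. No shift or turn number may pass 1 either way. Input that does not fit is refused with a message, and nothing moves.
- manip.read_state(): the state, without advancing time (a new reading comes with each control period).
- manip.camera(name): name is "scene" or "top"; returns (picture, depth): 420x560x3 uint8, red, green, blue; 420x560 float32, mm along the optical axis (not along the pixel's ray), 0 where there is no reading.
- manip.camera_info(name): a dict with "K" (3x3 intrinsics, pixels), "rvec" (rotation vector, rad) and "tvec" (3), from world to camera coordinates, as OpenCV has them. Camera axes: x right, y down, z forward; pixel columns grow to the right and rows downward; lengths in mm; the calibration is good to about 2 mm. A picture is of the moment at which its call begins. camera_info takes no time and is no camera call.
- manip.sign_off(): hands the job in; it is judged then, once.
The state is a dict: "clock": time; "joints": joint angles; "qd": joint speeds; "effort": joint torques, N m; "eef_pos": TCP position; "eef_rot": TCP orientation; "wrist_force": force on the tool from outside, world axes, zero at the start; "moment": the same for the moment, N m; "finger_gap": finger opening in mm; "finger_force": force on a finger pad.
Only numpy, scipy, OpenCV 4.12 (cv2) and the standard library are available. Lean on these libraries where they do the work, as an engineer would, in place of code of your own. Each camera call takes 0.05 s, during which the arm holds its last target. There are 200 camera calls.

## Working session

There is one attempt and no reset: what is moved stays moved. The work goes in short steps, Python scripts to look and compute and a shell command to move; the robot and the scene stay as the last step left them, time stands still between calls to the robot, and variables do not carry over. Pictures are saved under pics/ and viewed, at most 10 in all, crops included, and the job is handed in when it is done.

```bash
ls; mkdir -p pics
python3 - <<'E'
from cell import manip
import cv2,numpy as np
for n in("scene","top"):
    p,d=manip.camera(n); cv2.imwrite(f"pics/{n}0.png",p[:,:,::-1]); np.savez(f"{n}0.npz",p=p,d=d)
    i=manip.camera_info(n); R=cv2.Rodrigues(np.array(i["rvec"]))[0]; print(n,i,-R.T@np.array(i["tvec"]).ravel())
print(manip.read_state(),manip.grip_depth)
E
```

```text
cell.py
nudge.py
pics
scene {'K': array([[515.93053329,   0.        , 279.63561522],
       [  0.        , 515.93053329, 210.5130967 ],
       [  0.        ,   0.        ,   1.        ]]), 'rvec': array([ 2.15638968, -0.46914154,  0.24848845]), 'tvec': array([-513.91997654,  166.04978944, 1357.22471438])} [   41.70929506 -1124.05535559   931.93620622]
top {'K': array([[419.0729777 ,   0.        , 280.4673944 ],
       [  0.        , 419.0729777 , 218.61988542],
       [  0.        ,   0.        ,   1.        ]]), 'rvec': array([ 2.11680816, -2.13185124,  0.1914875 ]), 'tvec': array([ -54.85884027,  539.63480753, 1272.66396123])} [ 298.98140333  -61.72174697 1349.32921204]
{'clock': 0.1, 'joints': array([ 1.24840590e+00,  3.00396063e-01,  1.52150431e+00, -2.71543476e-07,
        1.32071851e+00, -6.66090451e-02]), 'qd': array([ 0.00048453, -0.00177482, -0.00206865,  0.00015181,  0.00068871,
        0.00039287]), 'effort': array([ 1.52247012e-03, -5.32641828e+01, -3.53287661e+01,  7.09336856e-02,
        2.34562915e-02, -4.14827230e-05]), 'eef_pos': array([139.08399693, 531.88115099, 204.95997233]), 'eef_rot': array([-3.14056868e+00, -6.80431578e-05,  2.88581131e+00]), 'wrist_force': array([ 0.34192246,  0.76641324, -0.27518944]), 'moment': array([ 0.01681772, -0.00443087, -0.00448909]), 'finger_force': 0.0, 'finger_gap': 93.90121900041711} -18.8
```

View pics/top0.png

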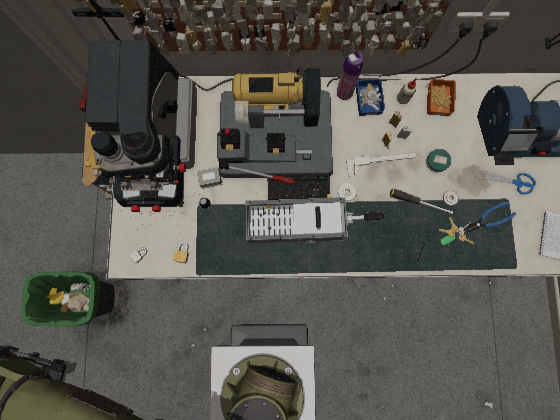

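View pics/scene0.png

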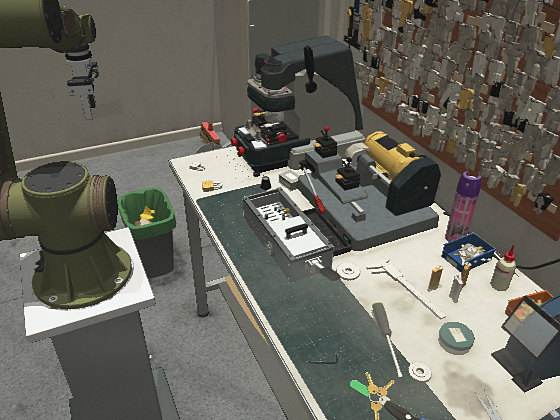

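The top view shows the brass padlock at about (181,252), the steel one at (138,254), the box spanning (247–347, 202–240) and the lever handle near (372,216). The scene view shows the padlock at (209,184) and the cover handle at (296,231). Next I'll zoom in on these.

```bash
cat > h.py <<'E'
import numpy as np,cv2
from cell import manip
def cam(n):
    i=manip.camera_info(n); return i["K"],cv2.Rodrigues(np.array(i["rvec"]))[0],np.array(i["tvec"]).ravel()
def ray(n,uv,z):
    K,R,t=cam(n); c=-R.T@t
    uv=np.atleast_2d(np.asarray(uv,float)); d=(np.linalg.inv(K)@np.c_[uv,np.ones(len(uv))].T).T@R
    return c+d*((z-c[2])/d[:,2])[:,None]
def proj(n,P):
    K,R,t=cam(n); return cv2.projectPoints(np.atleast_2d(np.asarray(P,float)),R,t,K,None)[0][:,0]
E
python3 - <<'E'
import cv2,numpy as np
a=np.load("top0.npz")["p"][:,:,::-1]; b=np.load("scene0.npz")["p"][:,:,::-1]
r=lambda im,x,y,w,h,s:cv2.resize(im[y:y+h,x:x+w],None,fx=s,fy=s,interpolation=cv2.INTER_NEAREST)
A=r(a,235,190,160,60,5)            # 800x300
B=r(a,160,235,50,37,8)             # 400x296
C=r(b,195,170,50,37,8)
cv2.imwrite("pics/c1.png",np.vstack([A,np.hstack([B,C])]))
cv2.imwrite("pics/c2.png",r(b,235,180,110,100,6)[:600])
E
```

```text
(no output)
```

View pics/c1.png

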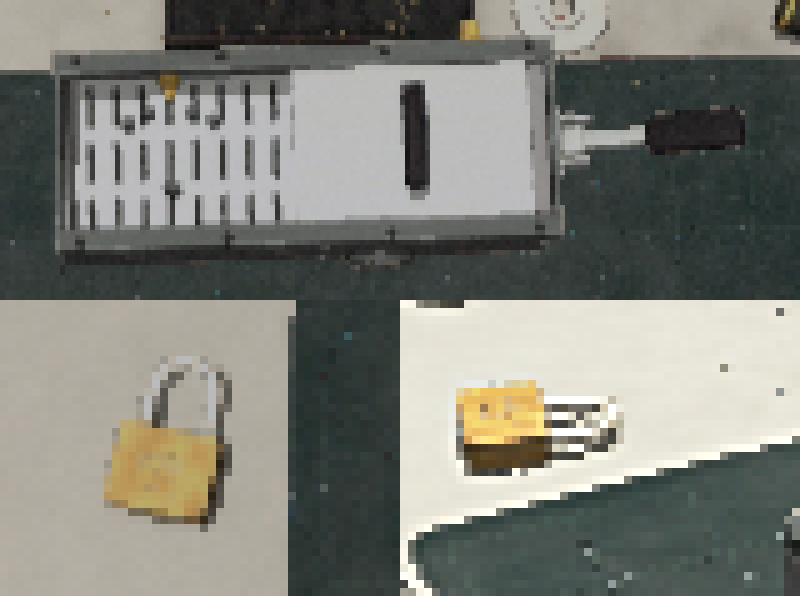

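View pics/c2.png

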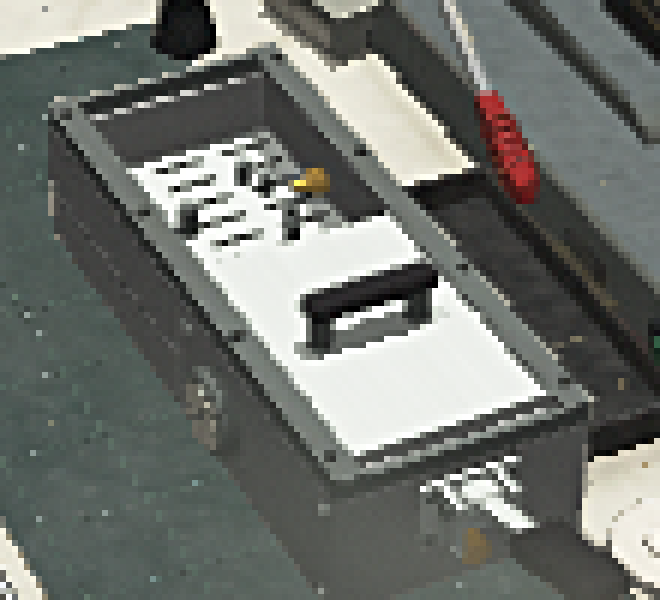

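The crops show the peg at (172,188), the four pins near (127,124), (147,113), (193,113) and (215,124), and the brass nozzle at (170,85). They also show the rim corners, the handle bar (415, 80–197), the lever grip (645–745, 108–150) and the brass body. I'll fit the poses from these.

```bash
cat > fit.py <<'E'
from h import *
from scipy.optimize import least_squares
T=lambda c:np.array(c)/5+[235,190]-.5
S=lambda c:np.array(c)/6+[235,180]-.5
N=np.array([-8,84,42])
top=[((52,52),(62,155,87)),((552,40),(62,-155,87)),((560,235),(-62,-155,87)),((60,250),(-62,155,87)),
 ((173,188),N+[-10.5,0,17]),((127,124),N+[32,27,12]),((147,112),N+[38,14,12]),((194,112),N+[38,-14,12]),((215,124),N+[32,-27,12])]
sc=[((50,112),(-62,155,87)),((272,47),(62,155,87)),((590,395),(62,-155,87)),((335,478),(-62,-155,87)),((187,208),N+[-10.5,0,17])]
def P(p,q):
    c,s=np.cos(p[2]),np.sin(p[2]); q=np.array(q,float); return np.c_[p[0]+c*q[:,0]-s*q[:,1],p[1]+s*q[:,0]+c*q[:,1],q[:,2]]
def res(p,w=(1,1)):
    r=[]
    for k,(n,l,f) in enumerate((("top",top,T),("scene",sc,S))):
        r.append(w[k]*(proj(n,P(p,[b for a,b in l]))-np.array([f(a) for a,b in l])))
    return np.vstack(r)
for w in((1,1),(1,0),(0,1)):
    o=least_squares(lambda p:res(p,w).ravel(),[430,0,0.03],loss="soft_l1"); print(w,o.x.round(4))
    if w==(1,1): print(res(o.x).round(2).tolist())
for n in("top","scene"):
    im=np.load(n+"0.npz")["p"]; hsv=cv2.cvtColor(im,cv2.COLOR_RGB2HSV)
    m=cv2.inRange(hsv,(12,110,110),(32,255,255)); 
    box=(160,235,50,37) if n=="top" else (195,170,50,37)
    x,y,w,h=box; M=np.zeros_like(m); M[y:y+h,x:x+w]=m[y:y+h,x:x+w]
    ys,xs=np.nonzero(M); W=ray(n,np.c_[xs,ys],15.)[:,:2]
    print(n,len(xs),"centroid",W.mean(0)); r=cv2.minAreaRect(W.astype(np.float32)); print(r)
    print(cv2.boxPoints(r).round(1).tolist())
E
python3 fit.py
```

```text
(1, 1) [ 531.9292 -106.0651 -106.79  ]
[[0.1, 0.55], [0.38, -0.16], [1.19, 0.6], [-0.86, 0.78], [-0.17, -0.19], [0.16, -0.17], [0.24, 0.23], [-0.28, -0.04], [-0.3, -0.7], [-0.93, -2.01], [0.33, -1.23], [0.74, 0.51], [0.09, 0.6], [0.17, -1.08]]
(1, 0) [ 532.2792 -105.9497 -370.6839]
(0, 1) [ 530.7812 -107.5587  -12.5407]
top 116 centroid [426.47867512 263.00583137]
((426.85174560546875, 262.8357238769531), (39.72395324707031, 32.28223419189453), 80.87389373779297)
[[407.79998779296875, 245.8000030517578], [439.6000061035156, 240.6999969482422], [445.8999938964844, 279.8999938964844], [414.1000061035156, 285.0]]
scene 64 centroid [424.79624536 260.35615214]
((425.1600036621094, 260.4866943359375), (40.4969482421875, 31.804208755493164), 79.24522399902344)
[[405.79998779296875, 243.60000610351562], [437.0, 237.60000610351562], [444.6000061035156, 277.3999938964844], [413.29998779296875, 283.29998779296875]]
```

```bash
cat > go.py <<'E'
# go.py x y z yaw : displacement/rotation in the tool's axes from the measured pose
import sys; from h import *
from scipy.spatial.transform import Rotation as Ro
x,y,z,w=map(float,sys.argv[1:5]); s=manip.read_state()
R=Ro.from_euler("xyz",s["eef_rot"]); G=Ro.from_euler("xyz",[np.pi,0,w])
print(s["clock"],"tool-axes d",R.inv().apply(np.array([x,y,z])-s["eef_pos"]).round(1),"rot",(R.inv()*G).as_rotvec().round(3),"F",s["wrist_force"].round(1),"j",s["joints"].round(2))
E
python3 go.py 426.5 261.6 60 2.97
python3 - <<'E'
from h import *
T=lambda c:np.array(c)/5+[235,190]-.5
B=np.array([531.7,-106.5]);c,s=np.cos(.0242),np.sin(.0242);R=np.array([[c,-s],[s,c]])
for nm,p,z in(("coverfront",(291,145),83),("handle",(415,138),109),("levergrip c",(695,130),93)):
    print(nm,(ray("top",T(p),z)[0,:2]-B)@R)
for nm,q in(("nest",(-8,84)),("nestbody",(6,84)),("pad",(0,-242))): print(nm,B+R@q)
E
```

```text
0.1 tool-axes d [-346.5 -188.6  145.1] rot [-0.001 -0.    -0.084] F [ 0.3  0.8 -0.3] j [ 1.25  0.3   1.52 -0.    1.32 -0.07]
coverfront [ 1.65348456 10.11589472]
handle [ -1.21108639 -63.83732165]
levergrip c [   1.32180475 -236.22600347]
nest [521.66974085 -22.71817678]
nestbody [535.66564157 -22.37940985]
pad [ 537.55582839 -348.42914102]
```

Careful with the scale: shifts go in shares of 400 mm and turns go in shares of pi rad. That gives: -173 mm / 400 = -0.4325, -94 mm / 400 = -0.235, -0.04 rad / 3.1416 = -0.0127.

```bash
python3 nudge.py '-0.4325 -0.235 0.05 0 0 -0.0127 | -0.4325 -0.235 0.05 0 0 -0.0127 | -0.4325 -0.235 0.05 0 0 -0.0127 | -0.4325 -0.235 0.05 0 0 -0.0127 | -0.4325 -0.235 0.05 0 0 -0.0127' 76
python3 go.py 426.5 261.6 60 2.97
```

```text
clock: 0.6
eef_pos: [285.6, 394.1, 184.8]
eef_rot: [-3.14, -0.0, 2.921]
wrist_force: [-1.1, -0.4, -0.3]
finger_gap: 75.8
finger_force: 0.0
0.6 tool-axes d [-166.5  -98.3  124.9] rot [-0.001 -0.    -0.049] F [-1.1 -0.4 -0.3] j [ 0.87  0.18  1.72 -0.    1.24 -0.48]
```

In the tool's units: -166 mm / 400 = -0.415, 125 mm / 400 = 0.3125, -0.049 rad / 3.1416 = -0.0156.

```bash
python3 nudge.py '-0.415 -0.245 0.3125 0 0 -0.0156 | -0.415 -0.245 0.3125 0 0 -0.0156 | -0.415 -0.245 0.3125 0 0 -0.0156 | -0.415 -0.245 0.3125 0 0 -0.0156 | -0.415 -0.245 0.3125 0 0 -0.0156' 
python3 nudge.py '0 0 0 0 0 0 | 0 0 0 0 0 0'
python3 go.py 426.5 261.6 4 2.97
python3 - <<'E'
from h import *
for n in("scene","top"):
    p,d=manip.camera(n); c=proj(n,[426,262,40])[0].astype(int); print(c)
    cv2.imwrite(f"pics/g_{n}.png",cv2.resize(p[c[1]-25:c[1]+25,c[0]-30:c[0]+30,::-1],None,fx=6.5,fy=6.5,interpolation=0))
cv2.imwrite("pics/g.png",np.hstack([cv2.imread("pics/g_scene.png"),cv2.imread("pics/g_top.png")]))
E
```

```text
clock: 1.1
eef_pos: [424.6, 264.3, 58.4]
eef_rot: [-3.14, -0.002, 2.974]
wrist_force: [0.5, -0.1, -0.2]
finger_gap: 75.9
finger_force: 0.0
clock: 1.3
eef_pos: [423.6, 266.4, 60.4]
eef_rot: [-3.141, -0.001, 2.974]
wrist_force: [-0.2, -0.5, 0.8]
finger_gap: 75.9
finger_force: 0.0
1.3 tool-axes d [-3.7 -4.3 56.4] rot [-0.    -0.001  0.004] F [-0.2 -0.5  0.8] j [ 0.49  0.37  1.8   0.    0.97 -0.92]
[206 177]
[178 255]
```

View pics/g.png

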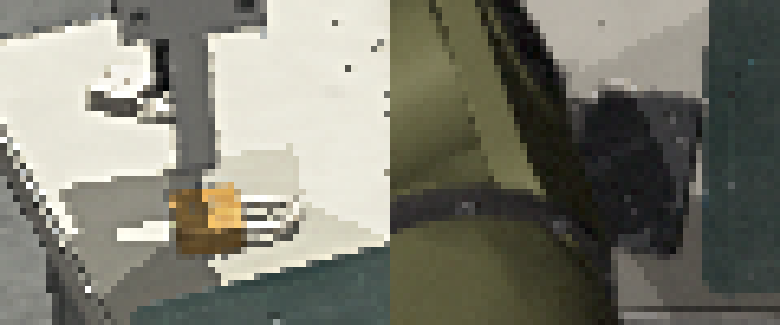

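The fingers straddle the padlock: the near finger ends at crop (195,170), above and in front of the brass body. I'll correct the few mm of offset and go down.

```bash
python3 -c "
from h import *
print(proj('scene',[[415.2,216.6,60.4],[417.2,229,60.4]]))"
python3 nudge.py '-0.01 -0.01 0.07 0 0 0 | -0.01 -0.01 0.105 0 0 0 | -0.01 -0.01 0.1425 0 0 0 | -0.01 -0.01 0.1425 0 0 0 | -0.01 -0.01 0.1425 0 0 0'
python3 go.py 426.5 261.6 3 2.97
```

```text
[[207.47671715 179.29636528]
 [206.84481999 177.24189039]]
clock: 1.9
eef_pos: [427.0, 262.3, 4.3]
eef_rot: [3.141, 0.001, 2.976]
wrist_force: [-0.8, 0.3, -0.6]
finger_gap: 76.1
finger_force: 0.0
1.9 tool-axes d [ 0.4 -0.8  1.3] rot [0.    0.001 0.006] F [-0.8  0.3 -0.6] j [ 0.48  0.46  1.83  0.    0.85 -0.93]
```

In the tool's units: 1 mm / 400 = 0.0025.

```bash
python3 nudge.py '0 0 0.0025 0 0 0 | 0 0 0.0025 0 0 0 | 0 0 0.0025 0 0 0 | 0 0 0.0025 0 0 0 | 0 0 0.0025 0 0 0' 30 30
python3 nudge.py '0 0 0 0 0 0 | 0 0 0 0 0 0 | 0 0 0 0 0 0'
python3 nudge.py '0 0 -0.1 0 0 0 | 0 0 -0.2 0 0 0 | 0 0 -0.3 0 0 0 | 0 0 -0.3 0 0 0 | 0 0 -0.3 0 0 0'
python3 go.py 400 200 123 0.024
```

```text
clock: 2.4
eef_pos: [427.3, 261.6, 2.7]
eef_rot: [3.141, 0.0, 2.975]
wrist_force: [-1.0, 0.2, 2.7]
finger_gap: 41.8
finger_force: 29.8
clock: 2.7
eef_pos: [427.3, 261.6, 2.6]
eef_rot: [3.141, 0.0, 2.975]
wrist_force: [-0.9, 0.3, 4.0]
finger_gap: 41.7
finger_force: 29.8
clock: 3.2
eef_pos: [427.1, 261.4, 122.2]
eef_rot: [3.141, 0.0, 2.975]
wrist_force: [-0.5, 0.2, -2.9]
finger_gap: 41.9
finger_force: 29.9
3.2 tool-axes d [ 16.5 -65.   -0.8] rot [ 1.000e-03 -0.000e+00  2.951e+00] F [-0.5  0.2 -2.9] j [ 0.48  0.28  1.75 -0.    1.11 -0.93]
```

In the tool's units: -131 mm / 400 = -0.3275, -77 mm / 400 = -0.1925, 0.74 rad / 3.1416 = 0.2355.

```bash
python3 nudge.py '-0.1925 -0.3275 -0.07 0 0 0.2355 | -0.1925 -0.3275 -0.07 0 0 0.2355 | -0.1925 -0.3275 -0.07 0 0 0.2355 | -0.1925 -0.3275 -0.07 0 0 0.2355 | -0.1925 -0.3275 -0.07 0 0 0.2355'
python3 go.py 535.7 -22.4 150 0.024
```

```text
clock: 3.7
eef_pos: [481.1, 117.7, 148.5]
eef_rot: [-3.139, -0.001, 2.226]
wrist_force: [-0.2, 0.0, -1.3]
finger_gap: 41.7
finger_force: 29.8
3.7 tool-axes d [-144.4  -42.1   -1.6] rot [-3.000e-03  2.000e-03  2.202e+00] F [-0.2  0.  -1.3] j [ 0.17  0.24  1.74 -0.    1.17 -0.49]
```

In the tool's units: -144 mm / 400 = -0.36, -42 mm / 400 = -0.105, 0.74 rad / 3.1416 = 0.2355.

```bash
python3 nudge.py '-0.36 -0.105 0 0 0 0.2355 | -0.36 -0.105 0 0 0 0.2355 | -0.36 -0.105 0 0 0 0.2355 | -0.36 -0.105 0 0 0 0.2355 | -0.36 -0.105 0 0 0 0.2355'
python3 nudge.py '0 0 0 0 0 0.2355 | 0 0 0 0 0 0.2355 | 0 0 0 0 0 0.2355 | 0 0 0 0 0 0.2355 | 0 0 0 0 0 0.2355'
python3 nudge.py '0 0 0 0 0 0.2292 | 0 0 0 0 0 0.2292 | 0 0 0 0 0 0.2292 | 0 0 0 0 0 0.2292 | 0 0 0 0 0 0.2292'
python3 nudge.py '0 0 0 0 0 0 | 0 0 0 0 0 0'
python3 go.py 535.7 -22.4 110 0.024
```

```text
clock: 4.2
eef_pos: [536.4, -21.2, 147.7]
eef_rot: [-3.137, -0.0, 1.486]
wrist_force: [-0.1, 0.9, -2.1]
finger_gap: 41.6
finger_force: 29.8
clock: 4.7
eef_pos: [536.2, -19.7, 148.0]
eef_rot: [-3.139, 0.003, 0.749]
wrist_force: [-0.3, -0.1, -1.4]
finger_gap: 41.6
finger_force: 29.8
clock: 5.2
eef_pos: [536.2, -19.7, 148.0]
eef_rot: [-3.141, 0.004, 0.029]
wrist_force: [0.2, 0.4, -1.8]
finger_gap: 41.7
finger_force: 29.9
clock: 5.4
eef_pos: [536.5, -19.7, 149.0]
eef_rot: [-3.141, 0.002, 0.038]
wrist_force: [0.4, 0.6, -2.3]
finger_gap: 41.9
finger_force: 29.9
5.4 tool-axes d [-0.8  2.6 39. ] rot [-0.     0.002  0.014] F [ 0.4  0.6 -2.3] j [-0.1   0.33  1.62 -0.    1.19  1.43]
```

In the tool's units: 49 mm / 400 = 0.1225, 25 mm / 400 = 0.0625, -0.014 rad / 3.1416 = -0.0045.

```bash
python3 nudge.py '-0.0025 0.0075 0.0625 0 0 -0.0022 | -0.0025 0.0075 0.1225 0 0 -0.0045 | -0.0025 0.0075 0.1225 0 0 -0.0045 | -0.0025 0.0075 0.1225 0 0 -0.0045'
python3 go.py 535.7 -22.4 100 0.024
python3 - <<'E'
from h import *
r=[]
for n in("scene","top"):
    p,d=manip.camera(n); np.savez(n+"1.npz",p=p,d=d); c=proj(n,[530,-22,90])[0].astype(int)-[20,25] ; print(n,c)
    r.append(cv2.resize(p[c[1]:c[1]+60,c[0]:c[0]+50,::-1],None,fx=8,fy=8,interpolation=0))
cv2.imwrite("pics/p1.png",np.hstack(r))
print(proj("scene",[[511,-22.7,59],[536,-22,100],[536,-64,100]]))
E
```

```text
clock: 5.8
eef_pos: [536.1, -22.8, 101.6]
eef_rot: [-3.141, 0.001, 0.05]
wrist_force: [0.7, -0.3, -0.7]
finger_gap: 41.8
finger_force: 29.9
5.8 tool-axes d [-0.4 -0.4  1.6] rot [-0.     0.001  0.026] F [ 0.7 -0.3 -0.7] j [-0.11  0.38  1.67 -0.    1.09  1.41]
scene [251 177]
top [248 194]
[[265.72576648 213.15357127]
 [273.56135803 199.23594361]
 [279.74650942 207.04837287]]
```

View pics/p1.png

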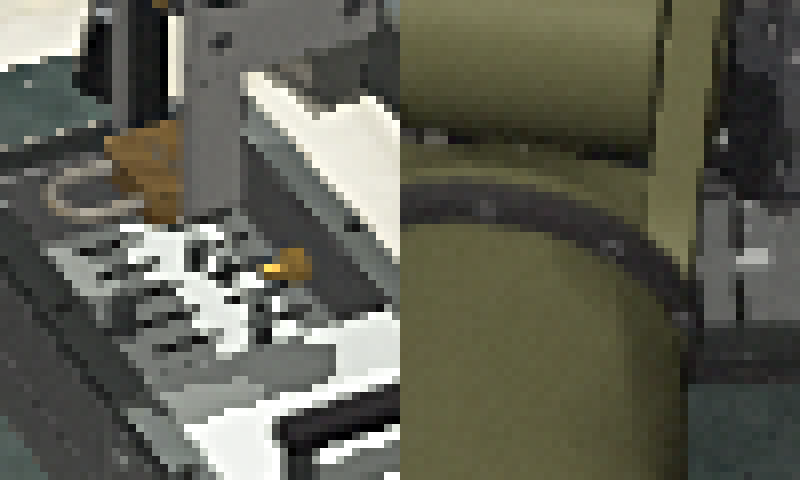

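```bash
python3 - <<'E'
from h import *
c=lambda p:np.array(p)/8+[251,177]-.5
for nm,p,z in(("tip",(46,190),106.5),("farTop",(105,137),114),("nearBot",(147,220),99),("peg",(119,297),59)): print(nm,ray("scene",c(p),z)[0])
E
python3 nudge.py '0 0 0.005 0 0 0.0083 | 0 0 0.005 0 0 0.0083 | 0 0 0.005 0 0 0.0083'
python3 go.py 535.7 -22.4 60 0.024
```

```text
tip [485.70728714 -15.23924837 106.5       ]
farTop [513.46490435  -3.38574549 114.        ]
nearBot [514.93563564 -36.7862969   99.        ]
peg [509.1693153  -24.39123638  59.        ]
clock: 6.2
eef_pos: [536.3, -22.8, 99.8]
eef_rot: [3.142, -0.0, 0.023]
wrist_force: [-0.6, 0.6, -1.8]
finger_gap: 41.6
finger_force: 29.9
6.2 tool-axes d [-0.6 -0.4 39.8] rot [ 0.    -0.    -0.001] F [-0.6  0.6 -1.8] j [-0.11  0.38  1.67  0.    1.09  1.44]
```

In the tool's units: 40 mm / 400 = 0.1, 25 mm / 400 = 0.0625.

```bash
python3 nudge.py '0.0013 -0.0008 0.0625 0 0 0 | 0.0013 -0.0008 0.1 0 0 0 | 0.0013 -0.0008 0.1 0 0 0'
python3 nudge.py '0 0 0.005 0 0 0 | 0 0 0.01 0 0 0 | 0 0 0.015 0 0 0 | 0 0 0.015 0 0 0'
python3 go.py 536.8 -22.4 45 0.024
```

```text
clock: 6.5
eef_pos: [536.3, -22.5, 58.5]
eef_rot: [-3.141, 0.001, 0.023]
wrist_force: [-0.2, 0.4, -0.8]
finger_gap: 41.4
finger_force: 30.0
clock: 6.9
eef_pos: [538.3, -22.6, 54.2]
eef_rot: [3.141, -0.005, 0.023]
wrist_force: [11.4, -0.9, -9.2]
finger_gap: 41.7
finger_force: 30.0
6.9 tool-axes d [-1.5 -0.2  9.2] rot [ 0.    -0.005 -0.001] F [11.4 -0.9 -9.2] j [-0.11  0.45  1.7   0.    0.99  1.44]
```

```bash
python3 nudge.py '0 0 0 0 0 0 | 0 0 0 0 0 0'
python3 - <<'E'
from h import *
s=manip.read_state(); print(s["wrist_force"],s["moment"])
p,d=manip.camera("scene"); c=np.array([240,185])
cv2.imwrite("pics/p2.png",cv2.resize(p[c[1]:c[1]+60,c[0]:c[0]+70,::-1],None,fx=10,fy=10,interpolation=0))
E
```

```text
clock: 7.1
eef_pos: [538.4, -22.6, 53.9]
eef_rot: [3.141, -0.005, 0.023]
wrist_force: [13.0, -1.0, -10.1]
finger_gap: 41.5
finger_force: 30.0
[ 12.98130248  -0.97165393 -10.10471995] [ 0.0310764  -2.56642929  0.02065972]
```

View pics/p2.png

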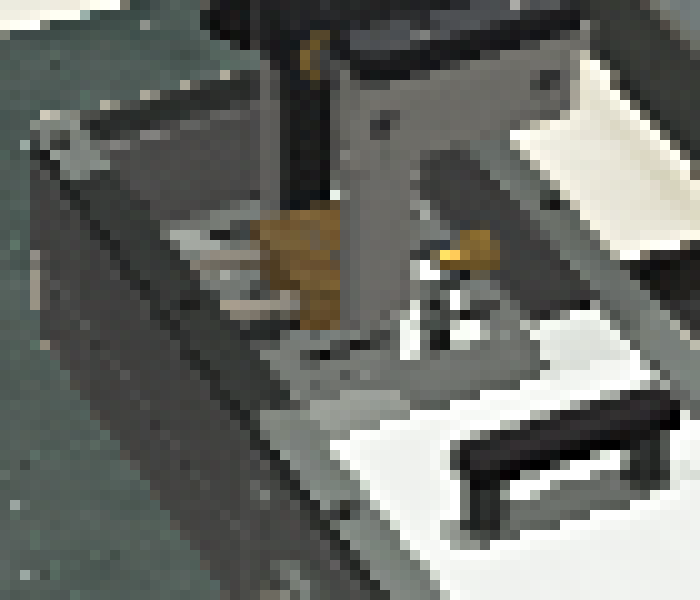

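The body is in the chamber with the shackle towards the robot. A +x force of 13 N suggests the peg is bearing on the body's shackle face, so I'll ease the tool +x.

In the tool's units: 2 mm / 400 = 0.005, 1 mm / 400 = 0.0025.

```bash
python3 nudge.py '0.0025 0 0 0 0 0 | 0.005 0 0 0 0 0 | 0.005 0 0 0 0 0'
python3 go.py 538.4 -22.4 45 0.024
python3 nudge.py '0.0025 0 0 0 0 0 | 0.005 0 0 0 0 0 | 0.005 0 0 0 0 0'
python3 go.py 538.4 -22.4 45 0.024
```

```text
clock: 7.45
eef_pos: [539.0, -22.5, 53.7]
eef_rot: [3.141, -0.001, 0.023]
wrist_force: [3.6, -0.6, -1.0]
finger_gap: 41.9
finger_force: 30.0
7.45 tool-axes d [-0.6 -0.1  8.7] rot [ 0.    -0.001 -0.001] F [ 3.6 -0.6 -1. ] j [-0.11  0.45  1.7  -0.    0.99  1.44]
clock: 7.75
eef_pos: [540.4, -22.3, 53.2]
eef_rot: [-3.141, 0.001, 0.023]
wrist_force: [0.5, -0.6, -1.9]
finger_gap: 41.7
finger_force: 30.0
7.75 tool-axes d [-1.9  0.   8.2] rot [-0.     0.001 -0.001] F [ 0.5 -0.6 -1.9] j [-0.11  0.46  1.69  0.    1.    1.44]
```

In the tool's units: 2 mm / 400 = 0.005, 1 mm / 400 = 0.0025.

```bash
python3 nudge.py '0.0025 0 0 0 0 0 | 0.005 0 0 0 0 0 | 0.005 0 0 0 0 0'
python3 nudge.py '0 0 0.005 0 0 0 | 0 0 0.01 0 0 0 | 0 0 0.01 0 0 0'
python3 nudge.py '0 0 0.005 0 0 0 | 0 0 0.01 0 0 0 | 0 0 0.01 0 0 0'
```

```text
clock: 8.05
eef_pos: [542.7, -22.3, 53.4]
eef_rot: [3.142, 0.0, 0.023]
wrist_force: [0.7, 0.8, -1.5]
finger_gap: 41.6
finger_force: 30.0
clock: 8.35
eef_pos: [542.4, -22.3, 49.1]
eef_rot: [-3.142, 0.001, 0.023]
wrist_force: [0.3, 0.2, -1.7]
finger_gap: 41.6
finger_force: 30.0
clock: 8.65
eef_pos: [542.7, -22.3, 45.3]
eef_rot: [3.142, -0.0, 0.023]
wrist_force: [0.9, 0.3, -1.9]
finger_gap: 41.6
finger_force: 30.0
```

In the tool's units: 1.4 mm / 400 = 0.0035, 0.7 mm / 400 = 0.0018.

```bash
python3 nudge.py '0 0 0.0018 0 0 0 | 0 0 0.0035 0 0 0 | 0 0 0.0035 0 0 0'
python3 nudge.py '0 0 0 0 0 0 | 0.005 0 0 0 0 0 | 0.0075 0 0 0 0 0 | 0.0075 0 0 0 0 0'
```

```text
clock: 8.95
eef_pos: [542.7, -22.4, 45.0]
eef_rot: [3.142, -0.0, 0.023]
wrist_force: [-6.8, 0.7, 10.7]
finger_gap: 41.9
finger_force: 30.0
clock: 9.35
eef_pos: [544.2, -22.3, 44.9]
eef_rot: [-3.142, 0.004, 0.023]
wrist_force: [-18.4, -0.2, 20.5]
finger_gap: 41.8
finger_force: 35.1
```

In the tool's units: -2 mm / 400 = -0.005, -1.5 mm / 400 = -0.0038.

```bash
python3 nudge.py '-0.0025 0 -0.0025 0 0 0 | -0.005 0 -0.0038 0 0 0 | -0.005 0 -0.0038 0 0 0'
python3 nudge.py '0 0 0 0 0 0 | 0 0 0 0 0 0 | 0 0 0 0 0 0' 58
python3 nudge.py '0 0 -0.075 0 0 0 | 0 0 -0.175 0 0 0 | 0 0 -0.25 0 0 0 | 0 0 -0.25 0 0 0'
python3 go.py 533 -168 150 0.024
```

```text
clock: 9.65
eef_pos: [543.7, -22.3, 45.6]
eef_rot: [3.142, -0.0, 0.023]
wrist_force: [0.4, 0.0, -1.4]
finger_gap: 41.4
finger_force: 30.0
clock: 9.95
eef_pos: [543.8, -22.3, 45.6]
eef_rot: [-3.142, -0.0, 0.023]
wrist_force: [-0.2, 0.1, 0.1]
finger_gap: 57.6
finger_force: 0.0
clock: 10.35
eef_pos: [545.5, -22.5, 149.8]
eef_rot: [3.141, -0.007, 0.023]
wrist_force: [0.3, -0.2, 0.4]
finger_gap: 58.3
finger_force: 0.0
10.35 tool-axes d [-15.8 145.2  -0.2] rot [ 0.001 -0.007 -0.001] F [ 0.3 -0.2  0.4] j [-0.11  0.34  1.6   0.    1.19  1.44]
```

In the tool's units: 147 mm / 400 = 0.3675, -12 mm / 400 = -0.03.

```bash
python3 nudge.py '-0.03 0.3675 0 0 0 0 | -0.03 0.3675 0 0 0 0 | -0.03 0.3675 0 0 0 0 | -0.03 0.3675 0 0 0 0' 44
python3 nudge.py '0 0 0 0 0 0 | 0 0 0 0 0 0'
python3 - <<'E'
from h import *
p,d=manip.camera("scene"); q,_=manip.camera("top"); np.savez("s3.npz",p=p,q=q)
A=cv2.resize(p[185:245,240:310,::-1],None,fx=8,fy=8,interpolation=0)
B=cv2.resize(q[195:255,240:280,::-1],None,fx=8,fy=8,interpolation=0)
cv2.imwrite("pics/p3.png",np.hstack([A,B[:480,:240]]))
E
```

```text
clock: 10.75
eef_pos: [534.1, -174.0, 144.6]
eef_rot: [3.141, 0.001, 0.018]
wrist_force: [0.3, 0.3, -0.4]
finger_gap: 43.8
finger_force: 0.0
clock: 10.95
eef_pos: [535.0, -168.6, 145.0]
eef_rot: [-3.141, 0.001, 0.024]
wrist_force: [-0.5, -0.0, -0.0]
finger_gap: 44.1
finger_force: 0.0
```

View pics/p3.png

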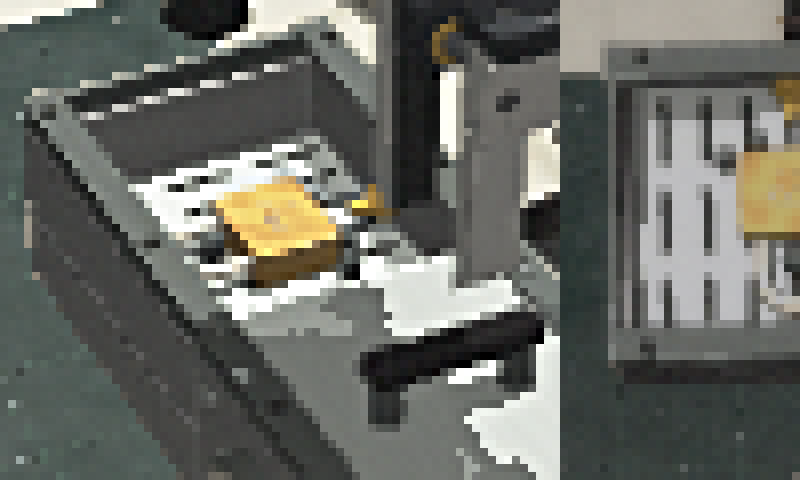

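The padlock lies flat among the pins with its keyway end facing the nozzle. The cover handle is still where it was parked, at (455,350) in the crop. I'll do a quick numeric check, then lower the fingers over the bar.

```bash
python3 - <<'E'
from h import *
z=np.load("s3.npz")
hsv=cv2.cvtColor(z["q"],cv2.COLOR_RGB2HSV); m=cv2.inRange(hsv,(12,90,110),(32,255,255)); m[:212]=0;m[240:]=0;m[:,:255]=0;m[:,:]*=1;m[:,290:]=0
ys,xs=np.nonzero(m); W=ray("top",np.c_[xs,ys],57.)[:,:2].astype(np.float32); print(len(xs),W.mean(0),cv2.minAreaRect(W))
E
python3 go.py 534 -170 90 0.024
python3 nudge.py '0 0.0038 0.0625 0 0 0 | 0 0.0038 0.1125 0 0 0 | 0 0.0038 0.1375 0 0 0 | 0 0.0038 0.1375 0 0 0 | 0 0.0038 0.1375 0 0 0'
```

```text
128 [538.8372   -21.409506] ((538.4745483398438, -20.816858291625977), (32.428157806396484, 40.161964416503906), 6.037415981292725)
11.05 tool-axes d [-1.2  1.6 55.3] rot [-0.  0.  0.] F [-0.   0.   0.7] j [-0.37  0.38  1.56  0.    1.2   1.18]
clock: 11.55
eef_pos: [535.5, -170.8, 91.3]
eef_rot: [3.141, -0.001, 0.023]
wrist_force: [-0.6, -0.6, 0.4]
finger_gap: 44.1
finger_force: 0.0
```

In the tool's units: -65 mm / 400 = -0.1625, -57 mm / 400 = -0.1425.

```bash
python3 nudge.py '0 0 0 0 0 0 | 0 0 0 0 0 0 | 0 0 0 0 0 0 | 0 0 0 0 0 0' 10 15
python3 nudge.py '0 -0.03 0 0 0 0 | 0 -0.0675 0 0 0 0 | 0 -0.105 0 0 0 0 | 0 -0.1425 0 0 0 0 | 0 -0.1625 0 0 0 0'
python3 nudge.py '0 -0.03 0 0 0 0 | 0 -0.06 0 0 0 0 | 0 -0.09 0 0 0 0 | 0 -0.12 0 0 0 0 | 0 -0.1375 0 0 0 0'
```

```text
clock: 11.95
eef_pos: [535.2, -171.2, 90.9]
eef_rot: [3.141, -0.001, 0.023]
wrist_force: [-0.4, -2.1, 1.5]
finger_gap: 15.4
finger_force: 1.0
clock: 12.45
eef_pos: [533.5, -104.1, 90.8]
eef_rot: [-3.142, -0.0, 0.024]
wrist_force: [-2.5, -3.2, 5.2]
finger_gap: 14.1
finger_force: 15.0
clock: 12.95
eef_pos: [532.1, -49.4, 90.8]
eef_rot: [-3.142, 0.0, 0.024]
wrist_force: [-1.6, -1.8, 6.1]
finger_gap: 13.9
finger_force: 15.0
```

In the tool's units: -9 mm / 400 = -0.0225, -6 mm / 400 = -0.015.

```bash
python3 nudge.py '0 -0.0075 0 0 0 0 | 0 -0.015 0 0 0 0 | 0 -0.0225 0 0 0 0 | 0 -0.0225 0 0 0 0'
python3 nudge.py '0 -0.005 0 0 0 0 | 0 -0.01 0 0 0 0 | 0 -0.01 0 0 0 0'
```

```text
clock: 13.35
eef_pos: [531.9, -40.6, 90.8]
eef_rot: [-3.141, 0.0, 0.024]
wrist_force: [-3.1, 1.7, 7.1]
finger_gap: 13.9
finger_force: 15.0
clock: 13.65
eef_pos: [531.8, -36.8, 90.8]
eef_rot: [-3.141, 0.0, 0.024]
wrist_force: [-2.3, 0.2, 7.7]
finger_gap: 13.6
finger_force: 15.0
```

In the tool's units: -4 mm / 400 = -0.01, -2 mm / 400 = -0.005.

```bash
python3 nudge.py '0 -0.005 0 0 0 0 | 0 -0.01 0 0 0 0 | 0 -0.01 0 0 0 0'
python3 nudge.py '0 -0.005 0 0 0 0 | 0 -0.01 0 0 0 0 | 0 -0.01 0 0 0 0'
```

```text
clock: 13.95
eef_pos: [531.7, -32.8, 90.8]
eef_rot: [-3.141, 0.0, 0.024]
wrist_force: [-2.1, -0.7, 7.4]
finger_gap: 13.6
finger_force: 15.0
clock: 14.25
eef_pos: [531.7, -31.1, 90.8]
eef_rot: [3.138, -0.0, 0.023]
wrist_force: [-2.3, -17.7, 4.7]
finger_gap: 13.7
finger_force: 15.0
```

In the tool's units: 1 mm / 400 = 0.0025.

```bash
python3 nudge.py '0 0.0025 0 0 0 0 | 0 0.0025 0 0 0 0 | 0 0.0025 0 0 0 0 | 0 0.0025 0 0 0 0' 40
python3 nudge.py '0 0 -0.0625 0 0 0 | 0 0 -0.1125 0 0 0 | 0 0 -0.1125 0 0 0'
python3 nudge.py '0 0 0 0 0 0' 0
python3 - <<'E'
from h import *
p,d=manip.camera("scene"); s=p[180:250,240:340,::-1]; cv2.imwrite("pics/p4.png",cv2.resize(s,None,fx=8,fy=8,interpolation=0))
E
python3 go.py 537.5 -348.4 140 0.024
```

```text
clock: 14.65
eef_pos: [531.7, -30.5, 90.4]
eef_rot: [-3.141, 0.0, 0.023]
wrist_force: [-0.2, 0.9, 0.4]
finger_gap: 39.3
finger_force: 0.0
clock: 14.95
eef_pos: [532.9, -30.9, 137.9]
eef_rot: [3.141, -0.004, 0.023]
wrist_force: [-0.4, 0.6, 0.2]
finger_gap: 39.9
finger_force: 0.0
clock: 15.05
eef_pos: [531.7, -30.9, 135.1]
eef_rot: [-3.141, 0.0, 0.023]
wrist_force: [-0.3, 0.1, -0.6]
finger_gap: 35.1
finger_force: 0.0
15.1 tool-axes d [ -1.2 317.6  -5.5] rot [-0.     0.001 -0.001] F [ 0.6 -1.1  0.4] j [-0.13  0.33  1.65  0.    1.16  1.42]
```

View pics/p4.png

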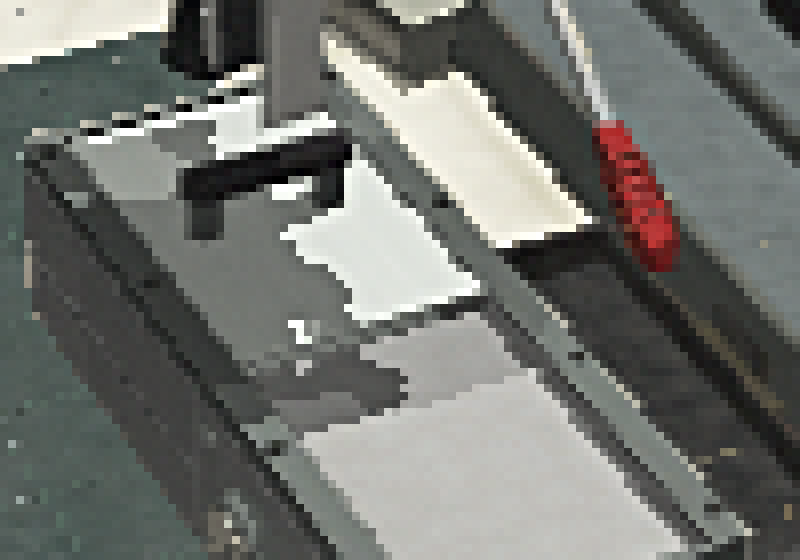

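The cover is up against the far end of the box with no gap there, and the valve housing top is exposed. Next, the lever.

Careful with the scale: shifts go in shares of 400 mm and turns go in shares of pi rad. That gives: 160 mm / 400 = 0.4, -15 mm / 400 = -0.0375.

```bash
python3 nudge.py '0 0.4 -0.0375 0 0 0 | 0 0.4 -0.0375 0 0 0 | 0 0.4 -0.0375 0 0 0 | 0 0.4 -0.0375 0 0 0 | 0 0.4 -0.0375 0 0 0'
python3 nudge.py '-0.0025 0.3925 0 0 0 0 | -0.0025 0.3925 0 0 0 0 | -0.0025 0.3925 0 0 0 0 | -0.0025 0.3925 0 0 0 0 | -0.0025 0.3925 0 0 0 0'
python3 nudge.py '0 0 0 0 0 0 | 0 0 0 0 0 0'
python3 go.py 538 -348.4 102 0.024
```

```text
clock: 15.6
eef_pos: [534.9, -192.1, 149.3]
eef_rot: [-3.141, 0.002, 0.02]
wrist_force: [0.5, -0.0, -0.9]
finger_gap: 0.7
finger_force: 0.0
clock: 16.1
eef_pos: [538.0, -347.3, 149.3]
eef_rot: [-3.14, 0.001, 0.022]
wrist_force: [-0.7, 0.4, 0.3]
finger_gap: 0.7
finger_force: 0.0
clock: 16.3
eef_pos: [538.6, -346.0, 150.6]
eef_rot: [-3.141, 0.0, 0.025]
wrist_force: [-0.6, 0.2, -0.2]
finger_gap: 0.5
finger_force: 0.0
16.3 tool-axes d [-0.7  2.4 48.6] rot [-0.     0.     0.001] F [-0.6  0.2 -0.2] j [-0.63  0.55  1.3   0.    1.29  0.92]
```

In the tool's units: 48 mm / 400 = 0.12, 40 mm / 400 = 0.1.

```bash
python3 nudge.py '-0.0025 0.0063 0.05 0 0 0 | -0.0025 0.0063 0.1 0 0 0 | -0.0025 0.0063 0.12 0 0 0 | -0.0025 0.0063 0.12 0 0 0 | -0.0025 0.0063 0.12 0 0 0'
for k in 1; do python3 nudge.py '0 0 0.005 0 0 0 | 0 0 0.01 0 0 0 | 0 0 0.01 0 0 0'; done
python3 nudge.py '0 0 0.005 0 0 0 | 0 0 0.01 0 0 0 | 0 0 0.01 0 0 0'
python3 nudge.py '0 0 0.005 0 0 0 | 0 0 0.01 0 0 0 | 0 0 0.01 0 0 0'
```

```text
clock: 16.8
eef_pos: [537.6, -350.3, 103.5]
eef_rot: [3.141, -0.001, 0.023]
wrist_force: [0.4, 0.2, 0.9]
finger_gap: 0.8
finger_force: 0.0
clock: 17.1
eef_pos: [537.1, -350.6, 98.6]
eef_rot: [3.142, -0.0, 0.023]
wrist_force: [0.1, -0.3, -0.3]
finger_gap: 0.4
finger_force: 0.0
clock: 17.4
eef_pos: [537.3, -350.9, 94.8]
eef_rot: [3.141, -0.001, 0.023]
wrist_force: [-0.9, -0.7, 4.4]
finger_gap: 0.3
finger_force: 1.9
clock: 17.7
eef_pos: [537.2, -350.7, 90.5]
eef_rot: [3.141, -0.0, 0.023]
wrist_force: [0.7, -2.0, 4.9]
finger_gap: 0.5
finger_force: 2.2
```

In the tool's units: 12 mm / 400 = 0.03, 9 mm / 400 = 0.0225.

```bash
python3 nudge.py '0 0 0.0075 0 0 0 | 0 0 0.015 0 0 0 | 0 0 0.0225 0 0 0 | 0 0 0.03 0 0 0 | 0 0 0.03 0 0 0'
python3 nudge.py '0 0 0.005 0 0 0 | 0 0 0.01 0 0 0 | 0 0 0.015 0 0 0 | 0 0 0.015 0 0 0 | 0 0 0.015 0 0 0'
```

```text
clock: 18.2
eef_pos: [537.2, -350.9, 78.6]
eef_rot: [3.141, -0.0, 0.023]
wrist_force: [-0.1, -2.7, 6.4]
finger_gap: 0.3
finger_force: 2.9
clock: 18.7
eef_pos: [537.3, -351.2, 73.1]
eef_rot: [3.14, -0.001, 0.023]
wrist_force: [0.6, -3.9, 6.8]
finger_gap: 0.3
finger_force: 3.4
```

In the tool's units: 2 mm / 400 = 0.005, 1 mm / 400 = 0.0025.

```bash
python3 nudge.py '0 0 0.0025 0 0 0 | 0 0 0.005 0 0 0 | 0 0 0.005 0 0 0 | 0 0 0.005 0 0 0'
python3 - <<'E'
from h import *
p,d=manip.camera("scene"); c=proj("scene",[537,-330,71])[0].astype(int); print(c)
cv2.imwrite("pics/p5.png",cv2.resize(p[c[1]-35:c[1]+35,c[0]-45:c[0]+45,::-1],None,fx=8,fy=8,interpolation=0)); print(manip.read_state()["eef_pos"])
E
```

```text
clock: 19.1
eef_pos: [537.3, -351.3, 71.2]
eef_rot: [3.14, -0.001, 0.023]
wrist_force: [-0.1, -4.8, 7.4]
finger_gap: 0.5
finger_force: 3.6
[325 274]
[ 537.31200639 -351.34052165   71.209525  ]
```

View pics/p5.png

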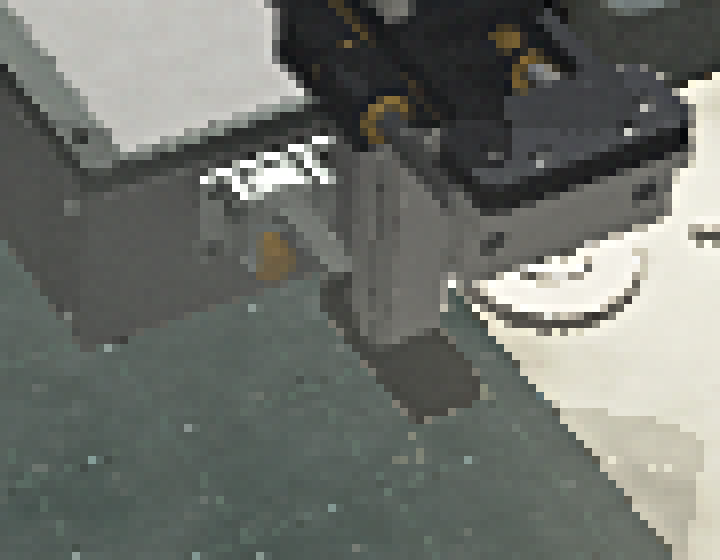

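The fingertips rest flat on the handle at (410,345), z is 71.2 mm and the force is 7.4 N. All three match half travel, so I'm handing it in.

```bash
python3 -c "
from cell import manip
print(manip.sign_off())"
```

```text
the job is handed in; nothing more can be done
None
```

I handed in the job at about 19 s on the robot's clock: the brass padlock is in the nest, the cover is shut against its stop, and the arm is still holding the air lever level at half travel (71 mm, about 7 N).

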